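# Calibrate a replacement touch screen in its test jig

### The job

Calibrate the new touch screen lying in the test jig: with a fingertip lightly tap the red mark, then the yellow mark, then the blue mark, and last the green confirm field in the middle, coming off the glass between taps and away at the end. Land only on these fields, not on the bare glass or the white cancel field, do not press hard, do not lift or shift the jig, and leave everything else on the bench where it is.

Things in the scene. Friction and masses are not known exactly. Their poses are not given: they have to be found in the camera images.
- jig: loose screen test jig: flat grey tray, 225 mm (its x) by 265 mm (y), rim 20 mm high, about 1.1 kg, standing on the bench. Origin: centre of its underside. The display lies in it on springs, its centre 22 mm to the jig's -x of the origin; the +x edge is a ledge 44 mm wide, 20 mm high, with a green circuit board; the tweezers lie on it.
- display: black carrier, 167 x 249 x 7 mm, glass and fields moving with it as one. Origin: centre of its underside, 19 mm above the bench. The glass top is 26 mm above the bench, 6 mm above the jig's rim. Pressed anywhere it yields straight down on springs, from about 1 to 2 N on, then 1.5 N per mm, to a hard stop at 6 mm; it comes back up when released.
- glass: the bare dark glass of the display around the fields, 159 x 241 mm. Origin: centre of its top face; axes as the jig's.
- red_mark: red square touch field drawn on the lit display, 32 x 32 mm, flush with the glass. Origin: centre of its top face, level with the glass top; z points up out of the screen, x and y run along the display's edges. 52 mm along +x and 88 mm along +y from the glass centre. White cross.
- yellow_mark: yellow square touch field drawn on the lit display, 32 x 32 mm, flush with the glass. Origin: centre of its top face, level with the glass top; z points up out of the screen, x and y run along the display's edges. +52 mm in x and -88 mm in y from the glass centre. White cross.
- blue_mark: blue square touch field drawn on the lit display, 32 x 32 mm, flush with the glass. Origin: centre of its top face, level with the glass top; z points up out of the screen, x and y run along the display's edges. -52 mm in x and -88 mm in y from the glass centre. White cross.
- green_confirm: green square confirm field drawn on the lit display, 32 x 32 mm, flush with the glass. Origin: centre of its top face, level with the glass top; z points up out of the screen, x and y run along the display's edges. In the middle of the glass. White tick.
- white_cancel: white square cancel field drawn on the lit display, 32 x 32 mm, flush with the glass. Origin: centre of its top face, level with the glass top; z points up out of the screen, x and y run along the display's edges. -52 mm in x and +88 mm in y from the glass centre. Black diagonal cross. Not to be touched.
- coffee_cup: loose cream paper cup with black lid, 84 mm wide at the lid, 136 mm tall, beyond the jig's ledge. Origin: centre of its underside.
- solder_reel: loose blue and silver solder reel, diameter 54 mm, 28 mm tall, beyond the ledge. Origin: centre of its underside.
- cleaner_jar: loose clear jar with white cap, diameter 54 mm, 80 mm tall, beyond the ledge. Origin: centre of its underside.
- flux_bottle: loose amber bottle with green cap, diameter 28 mm, 62 mm tall, beside the jig's +y edge. Origin: centre of its underside.
- screwdriver: loose red-handled screwdriver, 160 mm long, lying beside the jig's -y edge. Origin: centre of its underside.
- tweezers: loose dark steel tweezers, about 115 mm long and 7 mm high, lying on the jig's ledge (20 mm above the bench). Origin: centre of their underside.
- board_clamp: loose small clamp, yellow, steel and blue, holding a phone board, 90 x 60 x 18 mm, beside the jig's +y edge. Origin: centre of its underside.

How it is judged:
By the outcome, as a careful person would: the job done as asked, in the order asked, and still so for the second after the job is handed in, with the robot touching nothing.
It also fails if it takes over 40 s, if anything falls off the work surface, if the arm or the gripper's body presses on something with over 40 N, if the wrist force passes 120 N, or if a joint passes its speed limit or range.

### The arm

A 6-joint arm with a two-finger parallel gripper is mounted at the origin on the work surface. World frame = base frame: x ahead of the robot, y to its left, z up, the work surface at z = 0. Lengths are in mm, angles in rad, forces in N, time in s.
With the tool pointing down it reaches from about 350 to 775 mm from the base axis. Payload 7.3 kg.
Tool frame: the origin (TCP) lies at the centre of the arm's flange, where the gripper is bolted on; the fingertips stand 178 mm ahead of it and the grasp point (between the pads) lies 159 mm ahead of it; z points along the fingers, y is the line along which they close (so a half turn about z gives the same grasp; the last joint's range is limited). The gripper opens to 92 mm and grips with 3 to 60 N. Pads are 19 mm wide; open, the fingers measure 130 mm over their backs; the gripper's body (75 mm by 190 mm) begins 47 mm behind the grasp point.
Start: joints at [-1.308, 0.342, 1.524, -0, 1.275, -0.146], TCP at [208.711, -481.734, 404.741] pointing down, gripper open.
Joint ranges: [-2.53, 2.53], [-0.77, 2.02], [0.04, 2.7], [-1, 4.14], [0.28, 2.66], [-3.11, 3.11]. Speed limits (rad/s): [2.57, 2.57, 3.14, 3.14, 3.14, 3.14].

### API

Orientations are given as [roll, pitch, yaw] about the fixed x, y, z axes, in that order (R = Rz(yaw) Ry(pitch) Rx(roll)).
In Python, from plant import * gives the robot as it stands. The module is installed in compiled form; this text tells all that it offers.
- The arm moves only by the shell command python3 -m inch 'ROWS'. ROWS is JSON, a list of rows, each a list of 5 numbers: the shift along the tool's x, y, z in m, then the turn about the tool's z in rad, then the opening, from 0 (shut) to 1 (fully open). In form: [[tx, ty, tz, spin, claw], ...]. A call has 1 to 8 rows; each row is the pose to reach, as a shift and turn from the pose commanded when the call began, along the tool's axes at that moment; what a row does not reach only later rows make up. A row lasts 1/12 s, in which the tool goes at most 41.7 mm and 7.16 degrees, less where a joint would pass 70% of its speed; a pose out of reach is approached as far as the arm can. A call with a gripper value outside its range is refused whole. The fingers move at their own pace and stop on an object; the grip force is fixed at half the most. Time passes only in rows, so rows that repeat a pose let the fingers close. It gives the time, the measured TCP pose, the force, the opening and the grip force at its end, in the units of the state.
- get_obs(): the state, without advancing time (a new reading comes with each control period).
- capture(name): name is "scene" or "side" or "wrist"; returns a dict with "color" (420x560x3 uint8, red, green, blue), "intrinsics" (3x3 intrinsics, pixels), "distortion" ([k1, k2, p1, p2, k3] as OpenCV has them; the pictures are not rectified), "pose" (4x4, takes a point from camera to world coordinates). Camera axes: x right, y down, z forward; pixel columns grow to the right and rows downward; lengths in mm; the calibration is good to about 2 mm. A picture is of the moment at which its call begins. There is no depth.
- close_job(): hands the job in; it is judged then, once.
Trained networks look in a picture, given as the dict that the camera call returned (one of the last four; its "shot" number tells which), for a name from the list of things; names that differ only in an ending like _2 or _b are one class to them, and where a whole thing is asked for, a point or a joint stands for the part that bears it (a point fixed in the world has none). Each returns a list of dicts, best first, with "conf" (0 to 1); they miss things now and then, are a little off and sometimes report something else, mostly with a low value. They report only what shows in the picture. A call takes as long as a camera call.
- look_for(picture, target): "rect" ([centre column, centre row, width, height] in pixels, round what is visible of it).
- trace(picture, target): "pixels" (420x560 bool, what is visible of it) and "rect" ([centre column, centre row, width, height] in pixels, round what is visible of it).
- tip_of(picture, target): "centre" ([column, row] in pixels: a listed point, or the origin of a listed thing).
The state is a dict: "time": time; "joint_positions": joint angles; "dq": joint speeds; "tau": joint torques, N m; "tool_pos": TCP position; "tcp_rot": TCP orientation; "contact_force": force on the tool from outside, world axes, zero at the start; "moment": the same for the moment, N m; "grip_width": finger opening in mm; "finger_force": force on a finger pad.
Only numpy, scipy, OpenCV 4.12 (cv2) and the standard library are available. Lean on these libraries where they do the work, as an engineer would, in place of code of your own. Each camera call takes 0.05 s, during which the arm holds its last target. There are 200 camera calls.

## Working session

There is one attempt and no reset: what is moved stays moved. The work goes in short steps, Python scripts to look and compute and a shell command to move; the robot and the scene stay as the last step left them, time stands still between calls to the robot, and variables do not carry over. Pictures are saved under pics/ and viewed, at most 10 in all, crops included, and the job is handed in when it is done.

```bash
mkdir -p pics; cat > h.py <<'E'
from plant import *
import numpy as np, cv2
def ray(p,uv,z):
    n=cv2.undistortPoints(np.array([[uv]],float),np.array(p["intrinsics"]),np.array(p["distortion"]))[0,0]
    T=np.array(p["pose"]); d=T[:3,:3]@[n[0],n[1],1]; o=T[:3,3]
    return o+d*(z-o[2])/d[2]
E
python3 - <<'E'
from h import *
o=get_obs(); print(o["time"],o["tool_pos"],o["tcp_rot"],o["grip_width"])
for c in("scene","side"):
    p=capture(c); cv2.imwrite(f"pics/{c}0.png",p["color"][:,:,::-1])
    for n in("red_mark","yellow_mark","blue_mark","green_confirm","white_cancel"):
        r=tip_of(p,n)[:2]; print(c,n,[(np.round(x["centre"],1),round(x["conf"],2),ray(p,x["centre"],26).round(1)) for x in r])
E
```

```text
0.0 [ 208.66642296 -481.60640181  404.04206671] [-3.14007290e+00 -2.43426265e-04  4.08736101e-01] 91.82265369187908
scene red_mark []
scene yellow_mark [(array([239.4, 160.7]), 0.39, array([ 537.3, -177.5,   26. ]))]
scene blue_mark [(array([275.8, 152.6]), 0.5, array([ 449.5, -124.1,   26. ]))]
scene green_confirm [(array([194.6, 234.3]), 0.54, array([790.4, -78.6,  26. ])), (array([259.7, 182.7]), 0.5, array([566.8, -78. ,  26. ]))]
scene white_cancel [(array([286.4, 202.8]), 0.69, array([578.5,  19.4,  26. ]))]
side red_mark [(array([315.7, 237.1]), 0.8, array([654.3, -45.5,  26. ]))]
side yellow_mark [(array([328.3, 330.5]), 0.82, array([ 540.3, -179.5,   26. ]))]
side blue_mark [(array([257.5, 338.4]), 0.58, array([ 455.7, -116.2,   26. ]))]
side green_confirm [(array([287.5, 284.8]), 0.76, array([551.7, -80.7,  26. ])), (array([290.7, 282.9]), 0.43, array([557.9, -81.7,  26. ]))]
side white_cancel [(array([253.3, 237.2]), 0.69, array([575.9,  29.6,  26. ]))]
```

View pics/scene0.png

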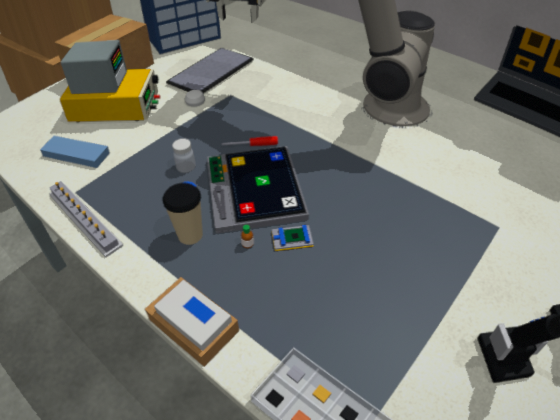

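View pics/side0.png

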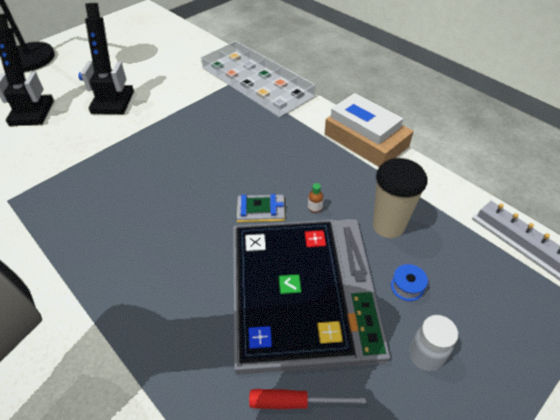

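Both views show the jig unobstructed. The side view has red at (316,238), yellow (330,332), blue (260,337), green (289,284) and white (256,242). The cup stands behind the ledge near red at (400,200). I'll refine the marks with colour centroids and locate the obstacles.

```bash
cat >> h.py <<'E'
L={"red_mark":(52,88),"yellow_mark":(52,-88),"blue_mark":(-52,-88),"green_confirm":(0,0),"white_cancel":(-52,88)}
def fit(P):
    # P: name->world xy ; rigid fit -> centre, yaw, residuals
    n=list(P); A=np.array([L[k] for k in n],float); B=np.array([P[k][:2] for k in n])
    a=A-A.mean(0); b=B-B.mean(0)
    th=np.arctan2((a[:,0]*b[:,1]-a[:,1]*b[:,0]).sum(),(a*b).sum())
    R=np.array([[np.cos(th),-np.sin(th)],[np.sin(th),np.cos(th)]])
    c=B.mean(0)-R@A.mean(0)
    return c,th,R,dict(zip(n,(B-(A@R.T+c)).round(1).tolist()))
def marks(p):
    P={}
    for n in L:
        t=trace(p,n)
        if t and t[0]["conf"]>.3:
            m=cv2.moments(t[0]["pixels"].astype(np.uint8),True)
            P[n]=ray(p,(m["m10"]/m["m00"],m["m01"]/m["m00"]),26)
    return P
E
python3 - <<'E'
from h import *
for c in("scene","side"):
    p=capture(c); P=marks(p); 
    print(c,{k:v.round(0)[:2] for k,v in P.items()}); f=fit(P); print(f[0].round(1),f[1].round(3),f[3])
    for n,z in(("coffee_cup",0),("solder_reel",0),("cleaner_jar",0),("flux_bottle",0),("screwdriver",0),("tweezers",20),("board_clamp",0)):
        r=tip_of(p,n)[:1]
        for x in r:
            w=ray(p,x["centre"],z); print(n,round(x["conf"],2),w.round(0)[:2],"glass frame",(f[2].T@(w[:2]-f[0])).round(0))
E
python3 -m inch '[[0,0,0,0,0],[0,0,0,0,0],[0,0,0,0,0],[0,0,0,0,0],[0,0,0,0,0],[0,0,0,0,0],[0,0,0,0,0],[0,0,0,0,0]]'
python3 - <<'E'
from h import *
p=capture("wrist"); cv2.imwrite("pics/w1.png",p["color"][:,:,::-1]); print(np.array(p["pose"]).round(2),p["intrinsics"],get_obs()["grip_width"])
E
```

```text
scene {'red_mark': array([652., -45.]), 'yellow_mark': array([ 540., -182.]), 'blue_mark': array([ 461., -118.]), 'white_cancel': array([571.,  20.])}
[556.1 -81.2] -0.681 {'red_mark': [0.1, 0.2], 'yellow_mark': [-0.8, 0.5], 'blue_mark': [0.5, -0.8], 'white_cancel': [0.2, 0.0]}
coffee_cup 0.93 [781. -96.] glass frame [184. 130.]
solder_reel 0.5 [ 515. -203.] glass frame [  45. -120.]
cleaner_jar 0.88 [ 634. -286.] glass frame [ 189. -110.]
flux_bottle 0.8 [724.  21.] glass frame [ 66. 185.]
screwdriver 0.64 [ 448. -212.] glass frame [  -2. -169.]
tweezers 0.7 [ 713. -180.] glass frame [184.  22.]
board_clamp 0.79 [642.  82.] glass frame [-36. 181.]
side {'red_mark': array([653., -45.]), 'yellow_mark': array([ 540., -183.]), 'blue_mark': array([ 459., -117.]), 'green_confirm': array([556., -81.]), 'white_cancel': array([571.,  21.])}
[555.9 -80.8] -0.684 {'red_mark': [1.3, 0.3], 'yellow_mark': [-0.7, -1.1], 'blue_mark': [-0.6, -0.4], 'green_confirm': [0.3, -0.0], 'white_cancel': [-0.3, 1.2]}
coffee_cup 0.95 [ 786. -107.] glass frame [195. 125.]
solder_reel 0.66 [ 702. -210.] glass frame [195.  -8.]
cleaner_jar 0.65 [ 629. -303.] glass frame [ 197. -127.]
flux_bottle 0.85 [728.  21.] glass frame [ 69. 188.]
screwdriver 0.65 [ 450. -223.] glass frame [   8. -177.]
tweezers 0.84 [ 681. -110.] glass frame [115.  56.]
board_clamp 0.7 [635.  84.] glass frame [-42. 177.]
time: 2.57
tool_pos: [208.7, -481.7, 404.7]
tcp_rot: [3.142, 0.0, 0.409]
contact_force: [0.4, -0.6, -0.3]
grip_width: 42.7
finger_force: 0.0
[[ 4.0000e-01 -8.8000e-01 -2.6000e-01  2.8000e+02]
 [-9.2000e-01 -3.8000e-01 -1.1000e-01 -4.5039e+02]
 [ 0.0000e+00  2.9000e-01 -9.6000e-01  3.8329e+02]
 [ 0.0000e+00  0.0000e+00  0.0000e+00  1.0000e+00]] [[304.23445076   0.         282.00676393]
 [  0.         304.23445076 203.4984182 ]
 [  0.           0.           1.        ]] 38.954509914766625
```

View pics/w1.png

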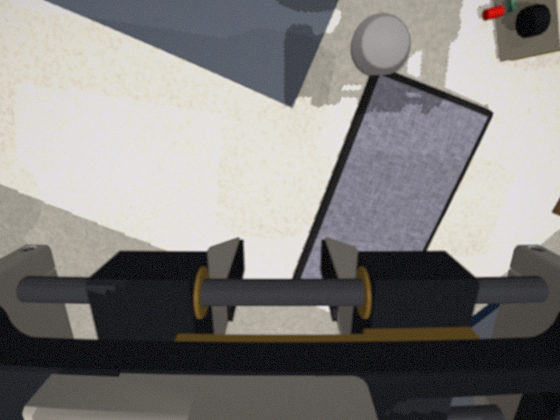

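The two cameras agree to about 1 mm: glass centre is (556,-81), yaw -0.683. The wrist view shows the fingers as thin wedges, with the inner faces at columns 243 and 322. Next I'll travel to above the green field with the gripper closing, tool y along glass y, to see how wide the closed tips are.

```bash
python3 -m inch '[[0.239,-0.115,0,0.546,0],[0.239,-0.115,0,0.546,0],[0.239,-0.115,0,0.546,0],[0.239,-0.115,0,0.546,0],[0.239,-0.115,0,0.546,0],[0.239,-0.115,0,0.546,0],[0.239,-0.115,0,0.546,0],[0.239,-0.115,0,0.546,0]]'
python3 - <<'E'
from h import *
o=get_obs(); x,y,z=o["tool_pos"]; w=o["tcp_rot"][2]; d=np.array([556-x,-81-y])
print(w,"tx,ty",d@[np.cos(w),np.sin(w)],d@[np.sin(w),-np.cos(w)],"spin",w+.683)
E
```

```text
time: 3.28
tool_pos: [384.8, -277.4, 404.9]
tcp_rot: [-3.14, -0.001, -0.132]
contact_force: [0.1, -1.0, -0.5]
grip_width: 0.6
finger_force: 0.0
-0.13230623239343942 tx,ty 143.83545955414257 -217.29831610369777 spin 0.5506937676065606
```

```bash
python3 -m inch '[[0.144,-0.217,0,0.550,0],[0.144,-0.217,0,0.550,0],[0.144,-0.217,0,0.550,0],[0.144,-0.217,0.05,0.550,0],[0.144,-0.217,0.1,0.550,0],[0.144,-0.217,0.145,0.550,0],[0.144,-0.217,0.145,0.550,0],[0.144,-0.217,0.145,0.550,0]]'
python3 - <<'E'
from h import *
print(get_obs()["tool_pos"],get_obs()["tcp_rot"])
p=capture("wrist"); a=p["color"][:,:,::-1]
q=capture("side")["color"][:,:,::-1]
w=cv2.resize(q[60:340,180:460],(560,560),interpolation=cv2.INTER_CUBIC)
cv2.imwrite("pics/w2.png",a); cv2.imwrite("pics/s2.png",w)
E
```

```text
time: 3.95
tool_pos: [550.6, -90.5, 267.8]
tcp_rot: [-3.141, -0.001, -0.687]
contact_force: [1.0, -0.6, -0.0]
grip_width: 0.7
finger_force: 0.0
[550.57651896 -90.48094884 267.80618766] [-3.14140850e+00 -1.21146481e-03 -6.86990661e-01]
```

View pics/w2.png

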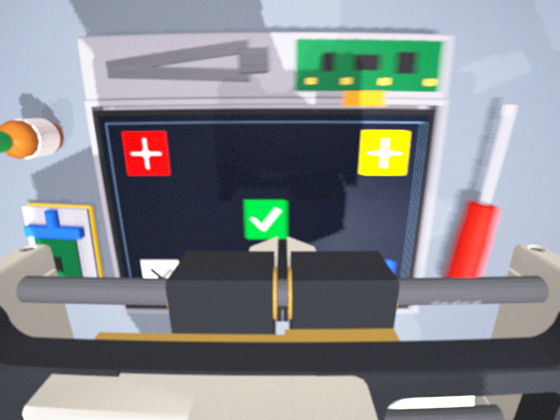

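View pics/s2.png

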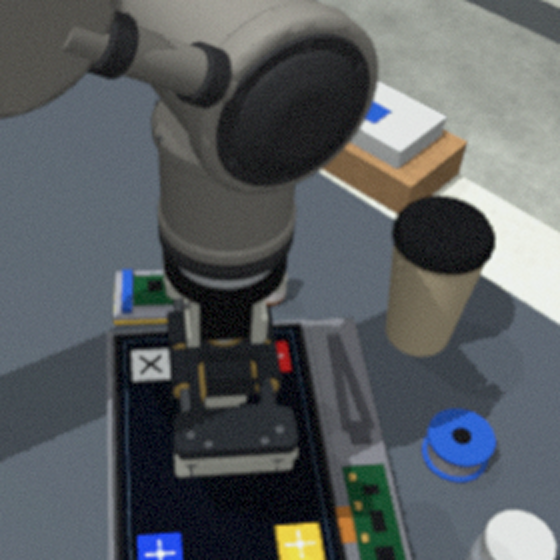

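The wrist view shows the closed tips just in front of the green field (250–318, 235–250). The pads' combined width matters against the 32 mm field, so I'll zoom in.

```bash
python3 - <<'E'
import cv2
a=cv2.imread("pics/w2.png")[190:340,200:360]
cv2.imwrite("pics/w2z.png",cv2.resize(a,(640,600),interpolation=cv2.INTER_CUBIC))
E
```

```text
(no output)
```

View pics/w2z.png

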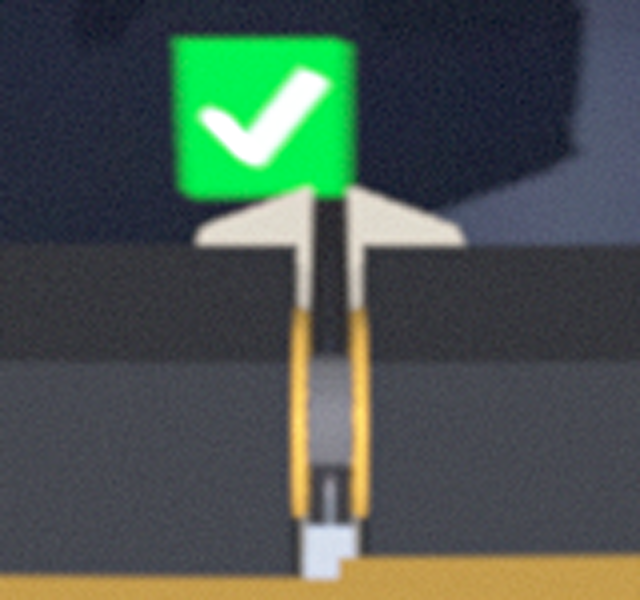

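The closed fingers taper to about 7 mm across the tips by 19 mm of pad, so they fit a 32 mm field with margin. Next is a fit from the wrist camera and the move to red.

```bash
cat >> h.py <<'E'
C=np.array([556,-81.]);TH=-0.683
def go():
    o=get_obs(); x,y,z=o["tool_pos"]; w=o["tcp_rot"][2]; c,s=np.cos(w),np.sin(w)
    R=np.array([[np.cos(TH),-np.sin(TH)],[np.sin(TH),np.cos(TH)]])
    print("t",round(o["time"],2),"pos",o["tool_pos"].round(1) if hasattr(o["tool_pos"],"round") else o["tool_pos"],"tip z",round(z-178,1),"rot",np.round(o["tcp_rot"],3),"F",np.round(o["contact_force"],1))
    for n in L:
        d=C+R@L[n]-[x,y]; print(n,"tx %.1f ty %.1f"%(d@[c,s],d@[s,-c]))
E
python3 - <<'E'
from h import *
go(); p=capture("wrist"); P=marks(p); f=fit(P); print(f[0].round(1),f[1].round(3),f[3]); go()
E
```

```text
t 4.05 pos [549.9 -88.8 263. ] tip z 85.0 rot [ 3.138  0.01  -0.684] F [-0.3 -0.1  0.1]
red_mark tx 51.7 ty -98.0
yellow_mark tx 51.9 ty 78.0
blue_mark tx -52.1 ty 78.1
green_confirm tx -0.2 ty -9.9
white_cancel tx -52.3 ty -97.9
[558.3 -85.7] -0.668 {'red_mark': [-1.9, 3.0], 'yellow_mark': [-3.6, 6.1], 'blue_mark': [-1.9, -9.4], 'white_cancel': [7.4, 0.2]}
t 4.35 pos [549.9 -92.5 270.9] tip z 92.9 rot [-3.141e+00 -3.000e-03 -6.890e-01] F [-0.8 -1.1  1. ]
red_mark tx 48.9 ty -101.0
yellow_mark tx 49.9 ty 75.0
blue_mark tx -54.1 ty 75.6
green_confirm tx -2.6 ty -12.7
white_cancel tx -55.1 ty -100.4
```

The wrist fit is biased because blue and white are partly hidden, and the pose reading wanders by several mm. I'll check its noise over several readings.

```bash
python3 - <<'E'
from h import *
for i in range(12):
    p=capture("wrist"); o=get_obs(); print(np.round(o["tool_pos"],1),np.round(o["joint_positions"],4),np.array(p["pose"])[:3,3].round(1),np.round(o["contact_force"],1))
E
```

```text
[549.9 -92.4 270.8] [-3.0380e-01  5.3840e-01  1.6113e+00 -2.0000e-04  9.8850e-01  1.9557e+00] [ 609.9 -141.7  249.7] [-0.6  0.5  0.2]
[549.8 -92.2 270.6] [-3.0360e-01  5.3860e-01  1.6116e+00 -2.0000e-04  9.8850e-01  1.9558e+00] [ 609.9 -141.6  249.6] [-0.9  0.6 -0. ]
[549.8 -92.1 270.3] [-3.0340e-01  5.3900e-01  1.6117e+00 -2.0000e-04  9.8840e-01  1.9558e+00] [ 609.8 -141.5  249.3] [-0.3  0.5 -0.4]
[549.8 -91.9 270.1] [-3.0310e-01  5.3940e-01  1.6119e+00 -1.0000e-04  9.8830e-01  1.9559e+00] [ 609.8 -141.3  249. ] [ 0.3  0.5 -0.6]
[549.8 -91.8 269.8] [-3.0290e-01  5.3980e-01  1.6120e+00 -1.0000e-04  9.8830e-01  1.9558e+00] [ 609.8 -141.2  248.7] [0.3 1.  0.1]
[549.8 -91.7 269.6] [-3.0260e-01  5.4020e-01  1.6121e+00 -1.0000e-04  9.8820e-01  1.9559e+00] [ 609.8 -141.   248.4] [0.2 0.1 0.6]
[549.8 -91.6 269.4] [-3.0250e-01  5.4050e-01  1.6121e+00 -1.0000e-04  9.8820e-01  1.9559e+00] [ 609.8 -140.9  248.2] [-0.7 -1.   0.6]
[549.9 -91.5 269.2] [-3.0230e-01  5.4080e-01  1.6122e+00 -1.0000e-04  9.8820e-01  1.9560e+00] [ 609.8 -140.7  248. ] [ 0.2  0.3 -0.5]
[549.9 -91.4 269.1] [-3.0220e-01  5.4100e-01  1.6122e+00 -1.0000e-04  9.8820e-01  1.9560e+00] [ 609.9 -140.6  247.8] [ 0.1 -0.9 -0.2]
[549.9 -91.4 269. ] [-3.0210e-01  5.4120e-01  1.6122e+00 -1.0000e-04  9.8810e-01  1.9560e+00] [ 609.9 -140.6  247.7] [0.  1.1 0.4]
[549.9 -91.3 269. ] [-3.0210e-01  5.4120e-01  1.6122e+00 -1.0000e-04  9.8820e-01  1.9560e+00] [ 609.9 -140.5  247.6] [-0.3  0.6 -0.5]
[549.9 -91.3 268.9] [-3.0200e-01  5.4130e-01  1.6122e+00 -1.0000e-04  9.8820e-01  1.9560e+00] [ 609.9 -140.5  247.5] [-0.3  0.5 -0.5]
```

It isn't noise: the arm overshoots after an abrupt stop, then settles over about 0.6 s, so I'll ease in with smaller steps.

```bash
python3 - <<'E'
from h import *
go()
E
```

```text
t 4.95 pos [549.9 -91.3 268.9] tip z 90.9 rot [ 3.142  0.    -0.687] F [-0.3  0.5 -0.5]
red_mark tx 49.8 ty -100.0
yellow_mark tx 50.5 ty 76.0
blue_mark tx -53.5 ty 76.4
green_confirm tx -1.8 ty -11.8
white_cancel tx -54.2 ty -99.6
```

```bash
python3 -m inch '[[0.010,-0.020,0,0,0],[0.022,-0.045,0.008,0,0],[0.035,-0.070,0.022,0,0],[0.044,-0.088,0.034,0,0],[0.048,-0.096,0.041,0,0],[0.050,-0.100,0.044,0,0],[0.050,-0.100,0.045,0,0],[0.050,-0.100,0.045,0,0]]'
python3 -m inch '[[0,0,0,0,0],[0,0,0,0,0],[0,0,0,0,0],[0,0,0,0,0]]'
python3 - <<'E'
from h import *
go(); 
E
```

```text
time: 5.62
tool_pos: [651.4, -46.1, 223.9]
tcp_rot: [3.141, 0.001, -0.687]
contact_force: [0.1, 0.3, -0.1]
grip_width: 0.1
finger_force: 0.0
time: 5.95
tool_pos: [651.8, -46.1, 224.7]
tcp_rot: [-3.141, -0.001, -0.688]
contact_force: [0.2, 0.4, -0.5]
grip_width: 0.5
finger_force: 0.0
t 5.95 pos [651.8 -46.1 224.7] tip z 46.7 rot [-3.141e+00 -1.000e-03 -6.880e-01] F [ 0.2  0.4 -0.5]
red_mark tx -0.3 ty -0.5
yellow_mark tx 0.5 ty 175.5
blue_mark tx -103.5 ty 176.0
green_confirm tx -51.9 ty 87.8
white_cancel tx -104.3 ty 0.0
```

```bash
python3 -m inch '[[0,0,0.003,0,0],[0,0,0.007,0,0],[0,0,0.011,0,0],[0,0,0.013,0,0],[0,0,0.014,0,0],[0,0,0.014,0,0],[0,0,0.014,0,0]]'
python3 - <<'E'
from h import *
q=capture("side")["color"][:,:,::-1]; w=capture("wrist")["color"][:,:,::-1]
f=lambda a:cv2.resize(a,(400,400),interpolation=cv2.INTER_CUBIC)
cv2.imwrite("pics/c3.png",np.hstack([f(q[180:280,265:365]),f(w[170:290,220:340])])); go()
E
```

```text
time: 6.53
tool_pos: [652.0, -45.7, 209.8]
tcp_rot: [3.141, 0.0, -0.687]
contact_force: [0.7, 0.0, -0.5]
grip_width: 0.4
finger_force: 0.0
t 6.63 pos [652.1 -45.8 210.2] tip z 32.2 rot [-3.141 -0.    -0.687] F [ 0.3 -0.4  0.8]
red_mark tx -0.3 ty -0.0
yellow_mark tx 0.4 ty 176.0
blue_mark tx -103.6 ty 176.4
green_confirm tx -51.9 ty 88.2
white_cancel tx -104.3 ty 0.4
```

View pics/c3.png

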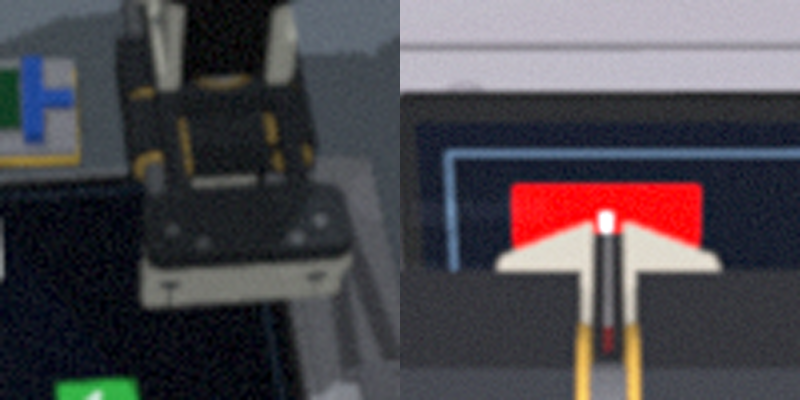

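The wrist crop shows the tip centred on the red field's cross, about 6 mm inside its far edge as predicted. Tap.

```bash
python3 -m inch '[[0,0,0.002,0,0],[0,0,0.004,0,0],[0,0,0.0055,0,0],[0,0,0.0065,0,0],[0,0,0.007,0,0],[0,0,0.0075,0,0],[0,0,0.0075,0,0],[0,0,0.0075,0,0]]'
```

```text
time: 7.3
tool_pos: [652.0, -45.7, 202.7]
tcp_rot: [3.142, -0.0, -0.687]
contact_force: [-2.0, 0.1, 4.1]
grip_width: 0.4
finger_force: 1.9
```

Contact at 4 N and 1.3 mm of give, a clean light tap. Lift, then across to yellow.

```bash
python3 -m inch '[[0,0,-0.002,0,0],[0,0,-0.007,0,0],[0,0,-0.014,0,0],[0,0,-0.019,0,0],[0,0,-0.022,0,0],[0,0,-0.022,0,0]]'
python3 -m inch '[[0,0.012,0,0,0],[0,0.036,0,0,0],[0,0.066,0,0,0],[0,0.098,0,0,0],[0,0.130,0,0,0],[0,0.154,0,0,0],[0,0.169,0,0,0],[0,0.176,0,0,0]]'
python3 -m inch '[[0,0,0,0,0],[0,0,0,0,0],[0,0,0,0,0],[0,0,0,0,0],[0,0,0,0,0],[0,0,0,0,0]]'
python3 -c "from h import *; go()"
```

```text
time: 7.8
tool_pos: [652.3, -45.8, 225.7]
tcp_rot: [-3.141, -0.002, -0.687]
contact_force: [-0.1, -0.8, 0.2]
grip_width: 0.7
finger_force: 0.0
time: 8.47
tool_pos: [538.4, -183.9, 224.3]
tcp_rot: [3.141, 0.001, -0.69]
contact_force: [-0.1, 0.2, -0.7]
grip_width: 0.8
finger_force: 0.0
time: 8.97
tool_pos: [540.7, -181.2, 224.4]
tcp_rot: [3.142, -0.0, -0.686]
contact_force: [0.1, 1.1, 0.1]
grip_width: 0.5
finger_force: 0.0
t 8.97 pos [ 540.7 -181.2  224.4] tip z 46.4 rot [ 3.142 -0.    -0.686] F [0.1 1.1 0.1]
red_mark tx 0.1 ty -175.3
yellow_mark tx 0.6 ty 0.7
blue_mark tx -103.4 ty 1.0
green_confirm tx -51.6 ty -87.2
white_cancel tx -103.9 ty -175.0
```

```bash
python3 -m inch '[[0.0005,0.0005,0.003,0,0],[0.0005,0.0005,0.007,0,0],[0.0005,0.0005,0.011,0,0],[0.0005,0.0005,0.014,0,0],[0.0005,0.0005,0.016,0,0],[0.0005,0.0005,0.0175,0,0],[0.0005,0.0005,0.0185,0,0],[0.0005,0.0005,0.019,0,0]]'
python3 -m inch '[[0,0,0.001,0,0],[0,0,0.0015,0,0],[0,0,0.002,0,0],[0,0,0.0025,0,0],[0,0,0.0025,0,0],[0,0,0.0025,0,0]]'
```

```text
time: 9.63
tool_pos: [540.4, -182.6, 205.3]
tcp_rot: [3.141, 0.0, -0.687]
contact_force: [0.3, -0.2, 0.1]
grip_width: 0.4
finger_force: 0.0
time: 10.13
tool_pos: [540.5, -182.6, 203.3]
tcp_rot: [3.142, -0.0, -0.687]
contact_force: [-0.5, -0.3, 2.4]
grip_width: 0.1
finger_force: 1.5
```

Contact at 2.4 N; I'll press slightly more to match red, then lift and go to blue.

```bash
python3 -m inch '[[0,0,0.0005,0,0],[0,0,0.0007,0,0],[0,0,0.0007,0,0],[0,0,0.0007,0,0]]'
python3 -m inch '[[0,0,-0.002,0,0],[0,0,-0.007,0,0],[0,0,-0.014,0,0],[0,0,-0.019,0,0],[0,0,-0.022,0,0],[0,0,-0.022,0,0]]'
python3 -m inch '[[-0.006,0,0,0,0],[-0.018,0,0,0,0],[-0.036,0,0,0,0],[-0.056,0,0,0,0],[-0.076,0,0,0,0],[-0.091,0,0,0,0],[-0.100,0,0,0,0],[-0.104,0,0,0,0]]'
python3 -m inch '[[0,0,0,0,0],[0,0,0,0,0],[0,0,0,0,0],[0,0,0,0,0],[0,0,0,0,0],[0,0,0,0,0]]'
python3 -c "from h import *; go()"
```

```text
time: 10.47
tool_pos: [540.5, -182.6, 202.4]
tcp_rot: [3.142, -0.0, -0.687]
contact_force: [-0.0, -0.7, 4.3]
grip_width: 0.6
finger_force: 2.1
time: 10.97
tool_pos: [540.7, -182.6, 225.3]
tcp_rot: [-3.141, -0.002, -0.687]
contact_force: [-0.1, 1.5, 0.4]
grip_width: 0.0
finger_force: 0.0
time: 11.63
tool_pos: [458.9, -115.6, 224.2]
tcp_rot: [3.141, 0.001, -0.687]
contact_force: [0.3, 1.0, -0.4]
grip_width: 0.3
finger_force: 0.0
time: 12.13
tool_pos: [460.2, -116.8, 224.2]
tcp_rot: [3.142, -0.0, -0.687]
contact_force: [0.1, -0.7, 0.5]
grip_width: 0.3
finger_force: 0.0
t 12.13 pos [ 460.2 -116.8  224.2] tip z 46.2 rot [ 3.142 -0.    -0.687] F [ 0.1 -0.7  0.5]
red_mark tx 102.9 ty -176.6
yellow_mark tx 103.7 ty -0.7
blue_mark tx -0.3 ty -0.2
green_confirm tx 51.3 ty -88.4
white_cancel tx -1.1 ty -176.2
```

```bash
python3 -m inch '[[0,0,0.003,0,0],[0,0,0.007,0,0],[0,0,0.011,0,0],[0,0,0.014,0,0],[0,0,0.016,0,0],[0,0,0.0175,0,0],[0,0,0.0185,0,0],[0,0,0.019,0,0]]'
python3 -m inch '[[0,0,0.001,0,0],[0,0,0.0015,0,0],[0,0,0.002,0,0],[0,0,0.0025,0,0],[0,0,0.003,0,0],[0,0,0.003,0,0],[0,0,0.003,0,0]]'
```

```text
time: 12.8
tool_pos: [460.0, -116.5, 205.1]
tcp_rot: [3.142, 0.0, -0.687]
contact_force: [-0.2, 0.4, -0.3]
grip_width: 0.4
finger_force: 0.0
time: 13.38
tool_pos: [460.1, -116.6, 202.5]
tcp_rot: [-3.142, -0.0, -0.687]
contact_force: [-0.5, 0.2, 4.2]
grip_width: 0.4
finger_force: 2.1
```

Blue tapped at 4.2 N. Lift and move to green.

```bash
python3 -m inch '[[0,0,-0.002,0,0],[0,0,-0.007,0,0],[0,0,-0.014,0,0],[0,0,-0.019,0,0],[0,0,-0.022,0,0],[0,0,-0.022,0,0]]'
python3 -m inch '[[0.003,-0.005,0,0,0],[0.009,-0.015,0,0,0],[0.018,-0.031,0,0,0],[0.028,-0.048,0,0,0],[0.038,-0.065,0,0,0],[0.045,-0.077,0,0,0],[0.050,-0.085,0,0,0],[0.0515,-0.088,0,0,0]]'
python3 -m inch '[[0,0,0,0,0],[0,0,0,0,0],[0,0,0,0,0],[0,0,0,0,0],[0,0,0,0,0],[0,0,0,0,0]]'
python3 -c "
from h import *; go()
p=capture('scene'); f=fit(marks(p)); print(f[0],f[1],f[3])"
```

```text
time: 13.88
tool_pos: [460.3, -116.6, 225.1]
tcp_rot: [-3.141, -0.002, -0.687]
contact_force: [-0.3, 1.0, 0.5]
grip_width: 0.5
finger_force: 0.0
time: 14.55
tool_pos: [556.8, -80.6, 223.9]
tcp_rot: [-3.141, -0.0, -0.686]
contact_force: [-0.8, 0.6, -0.7]
grip_width: 0.3
finger_force: 0.0
time: 15.05
tool_pos: [555.4, -81.4, 224.4]
tcp_rot: [3.142, -0.0, -0.688]
contact_force: [-0.2, -0.2, 1.3]
grip_width: 0.6
finger_force: 0.0
t 15.05 pos [555.4 -81.4 224.4] tip z 46.4 rot [ 3.142 -0.    -0.688] F [-0.2 -0.2  1.3]
red_mark tx 51.8 ty -88.9
yellow_mark tx 52.6 ty 87.1
blue_mark tx -51.4 ty 87.6
green_confirm tx 0.2 ty -0.7
white_cancel tx -52.2 ty -88.4
[557.32848438 -79.02487221] -0.6884818404266806 {'yellow_mark': [-1.0, -0.7], 'green_confirm': [2.2, 1.9], 'white_cancel': [-1.1, -1.2]}
```

The jig has not moved, within measurement error with the fields partly hidden. Tap green.

```bash
python3 -m inch '[[0,0,0.003,0,0],[0,0,0.007,0,0],[0,0,0.011,0,0],[0,0,0.014,0,0],[0,0,0.016,0,0],[0,0,0.0175,0,0],[0,0,0.0185,0,0],[0,0,0.019,0,0]]'
python3 -m inch '[[0,0,0.001,0,0],[0,0,0.0015,0,0],[0,0,0.002,0,0],[0,0,0.0025,0,0],[0,0,0.003,0,0],[0,0,0.003,0,0],[0,0,0.003,0,0]]'
```

```text
time: 16.02
tool_pos: [555.7, -81.2, 205.1]
tcp_rot: [3.141, 0.0, -0.687]
contact_force: [-0.1, 0.4, 0.5]
grip_width: 0.3
finger_force: 0.0
time: 16.6
tool_pos: [555.8, -81.2, 202.5]
tcp_rot: [-3.141, -0.0, -0.687]
contact_force: [-1.0, -0.6, 4.8]
grip_width: 0.2
finger_force: 2.0
```

```bash
python3 -m inch '[[0,0,-0.002,0,0],[0,0,-0.008,0,0],[0,0,-0.020,0,0],[0,0,-0.040,0,0],[0,0,-0.065,0,0],[0,0,-0.090,0,0],[0,0,-0.108,0,0],[0,0,-0.120,0,0]]'
python3 -m inch '[[0,0,0,0,0],[0,0,0,0,0],[0,0,0,0,0],[0,0,0,0,0],[0,0,0,0,0],[0,0,0,0,0],[0,0,0,0,0],[0,0,0,0,0]]'
python3 - <<'E'
from h import *
go(); p=capture("side"); P=marks(p); f=fit(P); print(f[0],f[1],f[3]); cv2.imwrite("pics/end.png",p["color"][:,:,::-1])
E
```

```text
time: 17.27
tool_pos: [555.8, -81.2, 324.7]
tcp_rot: [-3.141, -0.003, -0.687]
contact_force: [0.6, 0.3, -0.1]
grip_width: 0.6
finger_force: 0.0
time: 17.93
tool_pos: [555.7, -81.2, 321.9]
tcp_rot: [3.141, 0.0, -0.687]
contact_force: [-0.2, -0.4, 0.2]
grip_width: 0.5
finger_force: 0.0
t 17.93 pos [555.7 -81.2 321.9] tip z 143.9 rot [ 3.141  0.    -0.687] F [-0.2 -0.4  0.2]
red_mark tx 51.8 ty -88.6
yellow_mark tx 52.5 ty 87.4
blue_mark tx -51.5 ty 87.9
green_confirm tx 0.1 ty -0.4
white_cancel tx -52.2 ty -88.1
[555.65660115 -81.26389632] -0.6884124469705307 {'yellow_mark': [-0.1, -0.2], 'blue_mark': [-0.3, -0.4], 'green_confirm': [-0.1, 0.1], 'white_cancel': [0.4, 0.6]}
```

View pics/end.png

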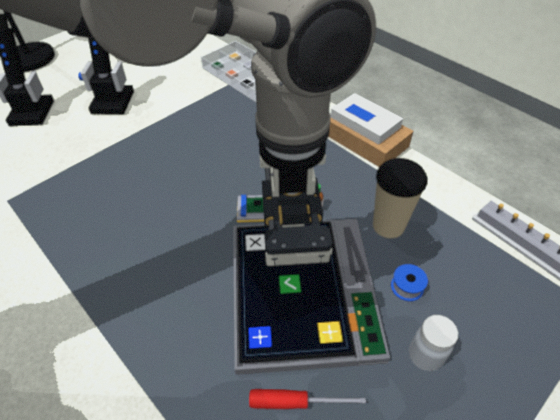

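The final picture shows the gripper well clear of the glass. The jig (green at (290,284)), screwdriver, reel, jar, cup and tweezers are where they were.

```bash
python3 -c "from plant import *; print(close_job())"
```

```text
the job is handed in; nothing more can be done
None
```

I tapped red, yellow, blue and green in that order at about 4–5 N each, lifting off the glass between taps and at the end; the jig did not measurably move, and the job was handed in at about 18 s of the 40 s allowed (no verdict was returned).

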